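Gather the nuts in a lidded parts tin and open it

TASK

Hold the loose clear lid on the parts tin and tip the tin, tab end down, so that all four nuts inside gather at the tab end. Put the tin back level on the bench with the nuts still gathered there, then lift the lid off by its knob and lay it, knob up, in the middle of the rubber mat. Do not drop the tin or the lid, spill any nut, or disturb the oil bottle, spanner and screwdriver.

Things in the scene. Friction and masses are not known exactly. Their poses are not given: they have to be found in the camera images.
- tin: Open rectangular steel parts tin, loose, 124 mm long (x) by 64 mm wide (y) by 32 mm high, walls and floor 2.5 mm, 180 g; it stands on the bench. Origin: centre of its underside; x points along its length to the tab end, where a flat tab (34 mm wide, 3 mm thick, 21 mm long, 21 to 24 mm above the underside) sticks out; z up out of the tin. Nothing else fixes which end is which.
- tin_seam (a point): Centre of the tin's rim plane, 32 mm above its underside: the seam on which the lid rests; axes as the tin's. Gripped across the 64 mm width at this height, mid-length, the fingers hold tin and lid at once.
- lid_plate (a point): Centre of the underside of the lid: a flat clear plastic plate 124 x 64 x 8 mm, 70 g, with no lip or catch, that lies loose on the tin's rim with its edges flush with the tin's sides. It slides off if the tin is tipped beyond about 30 degrees and the lid is not held. Axes: x along its length, z up.
- lid_knob (a point): Centre (half-way up) of the head of the lid's black mushroom knob, in the middle of the lid's top. The head is an upright disc 24 mm in diameter and 20 mm high, on a stem 12 mm in diameter that leaves 18 mm free between the lid's top and the head. This point is 36 mm above the lid's underside, so 68 mm above the bench with the lid on the tin; the knob's top is 10 mm higher.
- mat: Black rubber mat fixed flat on the bench, 150 x 150 x 4 mm. Origin: centre of its underside, at bench height; z up.
- oiler: Amber oil bottle with a blue cap and a thin brass spout, 62 mm in diameter, about 180 mm high, standing. Origin: centre of its underside. Leave alone.
- spanner: Steel spanner lying on the bench. Leave alone.
- driver: Screwdriver lying on the bench. Leave alone.
- nut1: Dark steel hex nut 1 of 4, all alike, lying loose in the tin under the lid: 17 mm across flats, 8 mm thick, 12 g, oiled: it slides along the tin once this is tipped more than about 20 degrees, and stays put when level. Origin: centre of one flat face.
- nut2: Dark steel hex nut 2 of 4, all alike, lying loose in the tin under the lid: 17 mm across flats, 8 mm thick, 12 g, oiled: it slides along the tin once this is tipped more than about 20 degrees, and stays put when level. Origin: centre of one flat face.
- nut3: Dark steel hex nut 3 of 4, all alike, lying loose in the tin under the lid: 17 mm across flats, 8 mm thick, 12 g, oiled: it slides along the tin once this is tipped more than about 20 degrees, and stays put when level. Origin: centre of one flat face.
- nut4: Dark steel hex nut 4 of 4, all alike, lying loose in the tin under the lid: 17 mm across flats, 8 mm thick, 12 g, oiled: it slides along the tin once this is tipped more than about 20 degrees, and stays put when level. Origin: centre of one flat face.

How it is judged:
By the outcome, as a careful person would: the job done as asked, in the order asked, and still so for the second after the job is handed in, with the robot touching nothing.
It also fails if it takes over 64 s, if anything falls off the work surface, if the arm or the gripper's body presses on something with over 40 N, if the wrist force passes 120 N, or if a joint passes its speed limit or range.

ROBOT

A 7-joint arm with a two-finger parallel gripper is mounted at the origin on the work surface. World frame = base frame: x ahead of the robot, y to its left, z up, the work surface at z = 0. Lengths are in m, angles in rad, forces in N, time in s.
With the tool pointing down it reaches from about 0.4 to 0.85 m from the base axis. Payload 4.4 kg.
Tool frame: the origin (TCP) lies midway between the tips of the shut fingers; the grasp point (between the pads) lies 19 mm behind it (ctrl.grip_point_offset is the distance from the TCP to the grasp point, in m); z points along the fingers, y is the line along which they close (so a half turn about z gives the same grasp; the last joint's range is limited). The gripper opens to 94 mm and grips with 3 to 60 N. Pads are 16 mm wide; open, the fingers measure 119 mm over their backs; the gripper's body (75 mm by 177 mm) begins 78 mm behind the grasp point.
Start: joints at [-1.326, 0.628, 0.038, 1.517, -0.027, 0.996, -0.02], TCP at [0.199, 0.619, 0.205] pointing down, gripper open.
Joint ranges: [-3.06, 3.06], [-0.37, 2.12], [-1.25, 1.32], [0.18, 2.47], [-1.1, 4.24], [0.23, 1.98], [-2.94, 2.94]. Speed limits (rad/s): [2.57, 2.57, 3.14, 3.14, 3.14, 3.14, 3.14].

INTERFACE

Orientations are given as a unit quaternion [x, y, z, w].
In Python, from workcell import ctrl, vision, order gives the robot as it stands. The module is installed in compiled form; this text tells all that it offers.
- The arm moves only by the tool carry_out, never from a script. Its argument "steps" is text: rows parted by semicolons, each of 5 numbers parted by spaces: the shift along the tool's x, y, z in cm, then the turn about the tool's z in rad, then the gripper's target within -1 to 1 (fully open at 1, half-way at 0, shut at -1). A call has 1 to 20 rows; each row is the pose to reach, as a shift and turn from the pose commanded when the call began, along the tool's axes at that moment; what a row does not reach only later rows make up. A row lasts 1/12 s, in which the tool goes at most 41.7 mm and 7.16 degrees, less where a joint would pass 70% of its speed; a pose out of reach is approached as far as the arm can. A call with a gripper value outside its range is refused whole. The fingers move at their own pace and stop on an object; "force" is the grip in N (left out, the last holds). Time passes only in rows, so rows that repeat a pose let the fingers close. It gives the time, the measured TCP pose, the force, the opening and the grip force at its end, in the units of the state.
- ctrl.observe(): the state, without advancing time (a new reading comes with each control period).
- vision.grab_frame(name): name is "scene" or "top" or "wrist"; returns the picture (480x640x3 uint8, red, green, blue); there is no depth.
- vision.camera_params(name): a dict with "vfov" (degrees; the focal length in pixels is half the picture's height over the tangent of half this angle, whatever the lens; pixels are square), "cx", "cy" (the principal point, pixels), "cam_to_world" (4x4, takes a point from camera to world coordinates); the wrist camera has in their place "tool_from_camera" (4x4, takes a point from camera to tool coordinates, whose origin is the TCP and whose axes are the flange's). Camera axes: x right, y up, looking along -z (the intrinsics and any distortion apply to the point x, -y, -z); pixel columns grow to the right and rows downward; lengths in m; the calibration is good to about 2 mm. A picture is of the moment at which its call begins: read the wrist's pose just before it. camera_params takes no time and is no camera call.
- order.finish_job(): hands the job in; it is judged then, once.
The state is a dict: "clock": time; "q": joint angles; "joint_vel": joint speeds; "joint_efforts": joint torques, N m; "eef_pos": TCP position; "orientation": TCP orientation; "contact_force": force on the tool from outside, world axes, zero at the start; "wrist_torque": the same for the moment, N m; "width": finger opening in m; "gripper_force": force on a finger pad.
Only numpy, scipy, OpenCV 4.12 (cv2) and the standard library are available. Lean on these libraries where they do the work, as an engineer would, in place of code of your own. Each camera call takes 0.05 s, during which the arm holds its last target. There are 200 camera calls.

## Working session

There is one attempt and no reset: what is moved stays moved. The work goes in short steps, Python scripts to look and compute and a tool call to move; the robot and the scene stay as the last step left them, time stands still between calls to the robot, and variables do not carry over. Pictures are saved under pics/ and viewed, at most 14 in all, crops included, and the job is handed in when it is done.

Besides the shell and the picture viewer there is one more tool, called after "Request:" in YAML: its name, and indented under it one key for each argument. carry_out: Moves the arm, as the interface text tells. Its arguments: {"type":"object","properties":{"steps":{"type":"string"},"force":{"type":"number"}},"required":["steps"]}

```bash
mkdir -p pics
cat > h.py <<'E'
import numpy as np, cv2
from scipy.spatial.transform import Rotation as R
from workcell import ctrl, vision, order
def shot(n,f,crop=None,s=1):
    o=ctrl.observe(); im=vision.grab_frame(n)[:,:,::-1]; cv2.imwrite('pics/full_'+f,im)
    if crop: x0,y0,x1,y1=crop; im=im[y0:y1,x0:x1]
    cv2.imwrite('pics/'+f,cv2.resize(im,None,fx=s,fy=s,interpolation=cv2.INTER_CUBIC)); return o
def world(n,uv,z,o=None):
    p=vision.camera_params(n); f=240/np.tan(np.radians(p['vfov'])/2)
    if n=='wrist':
        T=np.eye(4);T[:3,:3]=R.from_quat(o['orientation']).as_matrix();T[:3,3]=o['eef_pos'];T=T@np.array(p['tool_from_camera'])
    else: T=np.array(p['cam_to_world'])
    out=[]
    for u,v in uv:
        d=T[:3,:3]@np.array([(u-p['cx'])/f,-(v-p['cy'])/f,-1]); out.append(T[:3,3]+d*(z-T[2,3])/d[2])
    return np.array(out)
E
python3 - <<'E'
from h import *
o=shot('top','top.png'); shot('scene','scene.png')
print(o['eef_pos'],R.from_quat(o['orientation']).as_matrix().round(3),o['width'],ctrl.grip_point_offset)
for n in('top','scene','wrist'):
    p=vision.camera_params(n);print({k:np.round(v,3).tolist() if not isinstance(v,str) else v for k,v in p.items()})
E
```

```text
[0.19855374 0.61824916 0.20455101] [[-0.952  0.306 -0.001]
 [ 0.306  0.952 -0.002]
 [-0.    -0.002 -1.   ]] 0.094115006897895 0.0188
{'vfov': 52.156, 'cx': 310.754, 'cy': 244.884, 'cam_to_world': [[-0.008, 0.993, -0.115, 0.479], [-1.0, -0.005, 0.03, 0.022], [0.029, 0.116, 0.993, 1.151], [0.0, 0.0, 0.0, 1.0]]}
{'vfov': 48.187, 'cx': 318.224, 'cy': 238.206, 'cam_to_world': [[0.222, -0.621, 0.752, 1.437], [0.975, 0.129, -0.181, -0.206], [0.016, 0.773, 0.634, 0.774], [0.0, 0.0, 0.0, 1.0]]}
{'vfov': 60.936, 'cx': 310.075, 'cy': 246.132, 'tool_from_camera': [[0.001, 0.971, 0.239, 0.07], [1.0, -0.001, -0.0, 0.0], [-0.0, 0.239, -0.971, -0.178], [0.0, 0.0, 0.0, 1.0]]}
```

View pics/top.png

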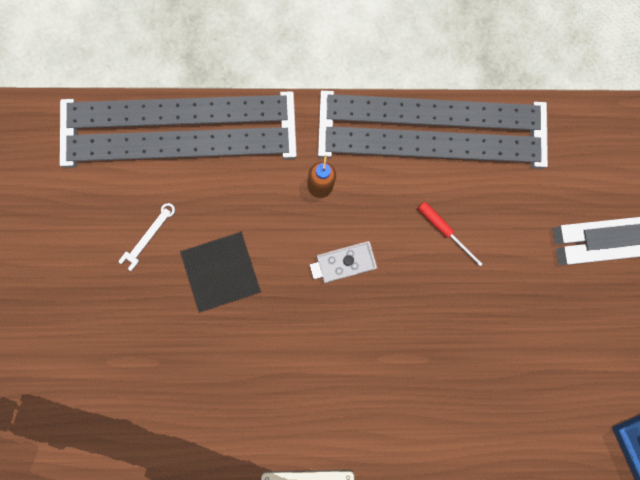

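View pics/scene.png

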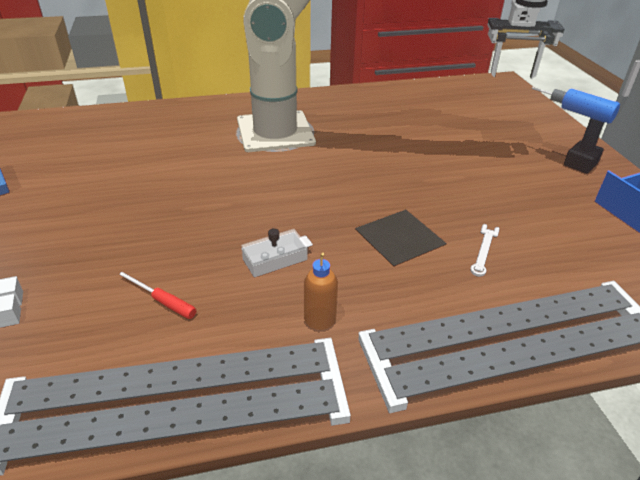

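The top view shows the tin with its knob at (348,260) and its tab at about (316,270), towards +y. The mat's corners are at (181,249), (242,233), (260,292) and (199,311). The oiler is at about (321,180).

Run:
```python
from h import *
im=cv2.imread('pics/full_top.png')[225:300,295:395]; cv2.imwrite('pics/tin.png',cv2.resize(im,None,fx=7,fy=7,interpolation=cv2.INTER_CUBIC))
print(world('top',[(348.5,260)],.078),world('top',[(316,270.5)],.024),world('top',[(181,249),(242,233),(260,292),(199,311)],.004),world('top',[(321,190)],0))
```

```text
[[ 0.56957516 -0.09294291  0.078     ]] [[ 0.55034119 -0.02335833  0.024     ]] [[0.60381384 0.29075813 0.004     ]
 [0.64096113 0.1491791  0.004     ]
 [0.50247284 0.1064267  0.004     ]
 [0.459954   0.24640251 0.004     ]] [[ 0.74479974 -0.03813144  0.        ]]
```

View pics/tin.png

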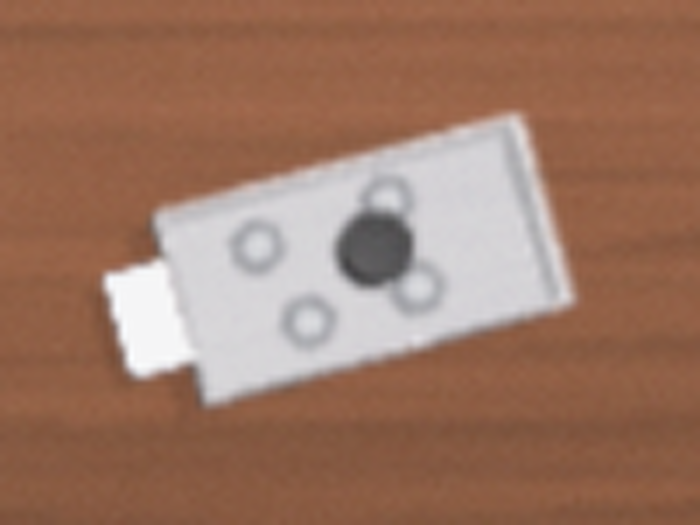

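The enlarged crop shows the lid's corners at (158,215) and (207,405) at the tab end, and (520,113) and (572,300) at the other end. The nuts lie in the tab half and around the middle.

Run:
```python
from h import *
c=np.array([(158,215),(207,405),(520,113),(572,300)])/7+[295,225]
w=world('top',c,.040);print(w, w.mean(0)); a=(w[0]+w[1]-w[2]-w[3])[:2];print(np.linalg.norm(a)/2,np.linalg.norm(w[0]-w[1]))
u=a/np.linalg.norm(a);print('axis',u)
k=world('top',[(373/7+295,250/7+225)],.078);print('knob',k)
o=ctrl.observe();M=R.from_quat(o['orientation']).as_matrix()
g=w.mean(0)[:2]-.035*u
print('grip',g)
tgt=np.array([*g,.20]);print('shift cm',(M.T@(tgt-o['eef_pos']))*100)
# turn so tool x -> +/-u (tool y across width)
for s in(1,-1):
    v=M.T@np.array([*(s*u),0]);print('turn',np.arctan2(v[1],v[0]))
print(o['q'])
```

```text
[[ 0.5829786  -0.02660409  0.04      ]
 [ 0.52122401 -0.0418548   0.04      ]
 [ 0.61586754 -0.1455232   0.04      ]
 [ 0.55448058 -0.16116205  0.04      ]] [ 0.56863768 -0.09378604  0.04      ]
0.12361939874182279 0.06360985639413315
axis [-0.26753694  0.96354761]
knob [[ 0.56800166 -0.09244334  0.078     ]]
grip [ 0.57800147 -0.1275102 ]
shift cm [-58.93508078 -59.40731176   0.56379658]
turn 0.9891765690365817
turn -2.1524160845532117
[-1.3258144   0.6292048   0.03844021  1.51821325 -0.02703143  0.9962956
 -0.01998918]
```

Request:
carry_out:
  steps: "-59 -59.4 0.5 0.99 1;-59 -59.4 0.5 0.99 1;-59 -59.4 0.5 0.99 1;-59 -59.4 0.5 0.99 1;-59 -59.4 0.5 0.99 1;-59 -59.4 0.5 0.99 1;-59 -59.4 0.5 0.99 1;-59 -59.4 0.5 0.99 1;-59 -59.4 0.5 0.99 1;-59 -59.4 0.5 0.99 1;-59 -59.4 0.5 0.99 1;-59 -59.4 0.5 0.99 1;-59 -59.4 0.5 0.99 1;-59 -59.4 0.5 0.99 1;-59 -59.4 0.5 0.99 1;-59 -59.4 0.5 0.99 1;-59 -59.4 0.5 0.99 1;-59 -59.4 0.5 0.99 1;-59 -59.4 0.5 0.99 1;-59 -59.4 0.5 0.99 1"
  force: 10

```text
clock: 1.77
eef_pos: [0.5774, -0.1254, 0.2001]
orientation: [0.606, 0.796, -0.0, -0.0]
contact_force: [0.6, -0.3, 0.0]
width: 0.0939
gripper_force: 0.0
```

Run:
```python
from h import *
o=shot('wrist','w1.png'); print(o['eef_pos'],R.from_quat(o['orientation']).as_matrix().round(4)[:, :2],o['q'])
```

```text
[ 0.57735233 -0.12544693  0.20011669] [[-2.667e-01  9.638e-01]
 [ 9.638e-01  2.667e-01]
 [ 6.000e-04 -6.000e-04]] [-0.04967627  0.56943784  0.3419694   1.70070961 -0.23102467  0.91209215
  0.65469787]
```

View pics/w1.png

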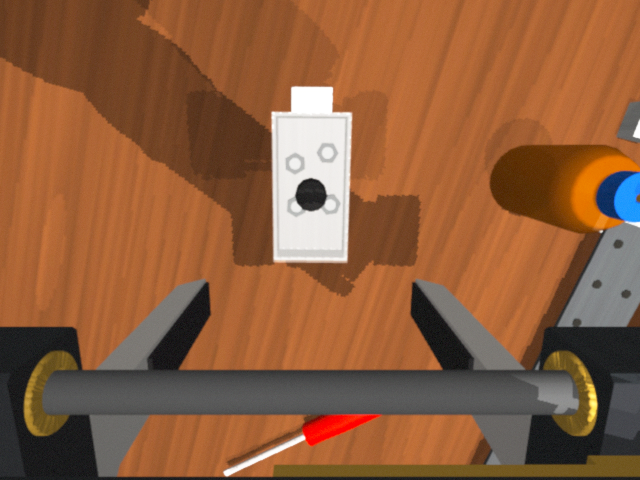

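The wrist view shows the tin squarely aligned, with lid corners at (271,113), (352,112), (348,262) and (273,262). The tab points up and the oiler is to the right. The screwdriver is behind the grip position, running from (225,472) to (380,412).

Run:
```python
from h import *
o=ctrl.observe();M=R.from_quat(o['orientation']).as_matrix()
t=lambda w:((w-o['eef_pos'])@M*100).round(2)
print('lid corners tool cm',t(world('wrist',[(271,113),(352,112),(348,262),(273,262)],.040,o)))
print('knob',t(world('wrist',[(311,195)],.078,o)),'driver',t(world('wrist',[(225,472),(305,436),(380,412)],.012,o)))
print('oiler base',t(world('top',[(321,190)],0)))
```

```text
lid corners tool cm [[ 9.48 -3.1  15.96]
 [ 9.56  3.28 15.98]
 [-2.78  3.26 16.1 ]
 [-2.78 -3.22 16.08]]
knob [[ 3.46  0.05 12.23]] driver [[-27.2   -9.18  19.11]
 [-22.65  -0.54  19.08]
 [-19.75   7.22  19.07]]
oiler base [[ 5.46 18.38 20.05]]
```

Request:
carry_out:
  steps: "0 0.05 4 0 1;0 0.05 8 0 1;0 0.05 12 0 1;0 0.05 15 0 1;0 0.05 17 0 1;0 0.05 18.2 0 1;0 0.05 18.7 0 1;0 0.05 18.7 0 1;0 0.05 18.7 0 -1;0 0.05 18.7 0 -1;0 0.05 18.7 0 -1;0 0.05 18.7 0 -1;0 0.05 18.7 0 -1;0 0.05 18.7 0 -1;0 0.05 18.7 0 -1;0 0.05 18.7 0 -1"
  force: 8

```text
clock: 3.15
eef_pos: [0.5778, -0.1237, 0.0143]
orientation: [0.606, 0.796, 0.0, 0.0]
contact_force: [-1.3, 0.5, 6.2]
width: 0.0639
gripper_force: 8.0
```

Request:
carry_out:
  steps: "0.05 0 -0.2 0 -1;0.1 0 -0.4 0 -1;0.2 0 -0.6 0 -1;0.3 0 -0.8 0 -1;0.4 0 -1.0 0 -1;0.5 0 -1.2 0 -1;0.6 0 -1.4 0 -1;0.7 0 -1.6 0 -1;0.7 0 -1.6 0 -1;0.7 0 -1.6 0 -1"

```text
clock: 3.98
eef_pos: [0.5758, -0.1165, 0.0297]
orientation: [0.605, 0.796, 0.0, 0.0]
contact_force: [0.2, 0.7, -0.5]
width: 0.0643
gripper_force: 8.0
```

Run:
```python
from h import *
o=ctrl.observe();print(o['contact_force'],o['wrist_torque'])
shot('scene','s2.png',(210,180,410,330),4)
```

```text
[ 0.20828866  0.67338527 -0.46869678] [ 0.02695068 -0.01921709 -0.05339698]
```

View pics/s2.png

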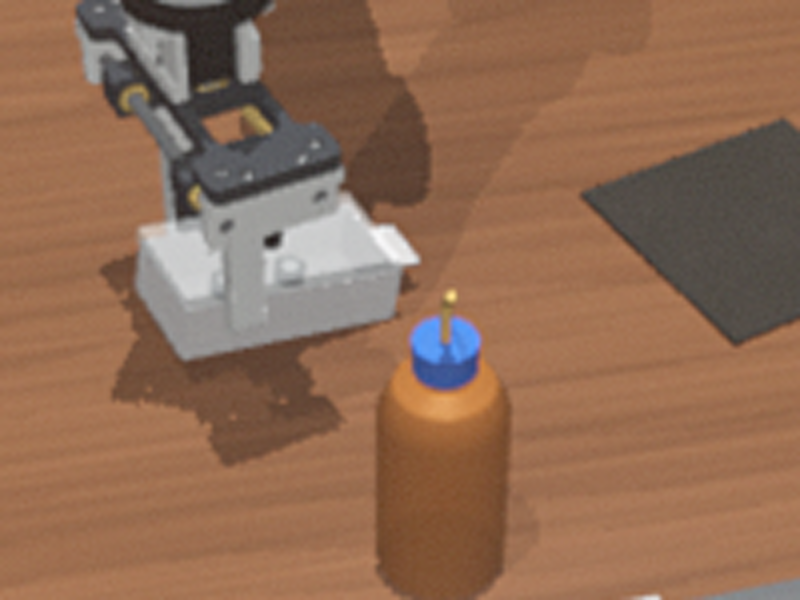

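The crop shows the non-tab end raised, with its shadow detached, and the lid still flush on the rim. I'll continue along the arc.

Request:
carry_out:
  steps: "0.1 0 -0.2 0 -1;0.2 0 -0.4 0 -1;0.4 0 -0.7 0 -1;0.6 0 -1.0 0 -1;0.8 0 -1.25 0 -1;1.0 0 -1.5 0 -1;1.2 0 -1.75 0 -1;1.4 0 -2 0 -1;1.6 0 -2.2 0 -1;1.8 0 -2.4 0 -1;1.8 0 -2.4 0 -1;1.8 0 -2.4 0 -1;1.8 0 -2.4 0 -1"

```text
clock: 5.12
eef_pos: [0.5708, -0.0995, 0.0534]
orientation: [0.606, 0.796, -0.0, -0.0]
contact_force: [0.3, -1.0, -2.5]
width: 0.0642
gripper_force: 8.0
```

Run:
```python
from h import *
o=ctrl.observe();print(o['contact_force'],o['wrist_torque'])
shot('scene','s3.png',(210,180,410,330),4)
shot('wrist','w3.png')
a=cv2.imread('pics/s3.png')[:450,:550];b=cv2.imread('pics/w3.png')[60:360,180:440]
cv2.imwrite('pics/c3.png',cv2.resize(np.hstack([cv2.resize(a,(440,360)),cv2.resize(b,(312,360))]),None,fx=1,fy=1))
```

```text
[ 0.31819283 -1.01559617 -2.47443971] [-0.12527569  0.04136482  0.01861428]
```

View pics/c3.png

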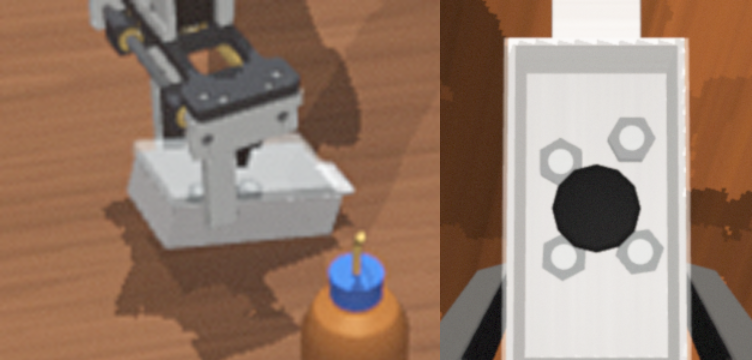

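The tin rose nearly level in the 8 N grip and the nuts have not moved: they are still around the knob in the wrist view. I'll set it down and regrip lightly, nearer the non-tab end, so it can pivot between the pads.

Request:
carry_out:
  steps: "0 0 0.6 0 -1;0 0 1.2 0 -1;0 0 1.8 0 -1;0 0 2.4 0 -1;0 0 3 0 -1;0 0 3.5 0 -1;0 0 3.8 0 -1;0 0 4.0 0 -1;0 0 4.0 0 -1;0 0 4.0 0 -1;0 0 4.0 0 0.6;0 0 4.0 0 0.6;0 0 4.0 0 0.6;-0.6 0 4.0 0 0.6;-1.2 0 4.0 0 0.6;-1.7 0 4.0 0 0.6;-1.7 0 4.0 0 0.6;-1.7 0 4.0 0 0.6"

```text
clock: 6.72
eef_pos: [0.5754, -0.1166, 0.0134]
orientation: [0.606, 0.795, -0.0, 0.0]
contact_force: [0.4, -0.2, 0.2]
width: 0.075
gripper_force: 0.0
```

Run:
```python
from h import *
o=ctrl.observe();print(o['contact_force'],o['wrist_torque'],o['eef_pos'],o['width'])
shot('wrist','w4.png')
```

```text
[ 0.39401586 -0.19528625  0.18185672] [-0.04156877  0.02197632 -0.0374059 ] [ 0.57540616 -0.11660534  0.01344151] 0.07498635526395789
```

View pics/w4.png

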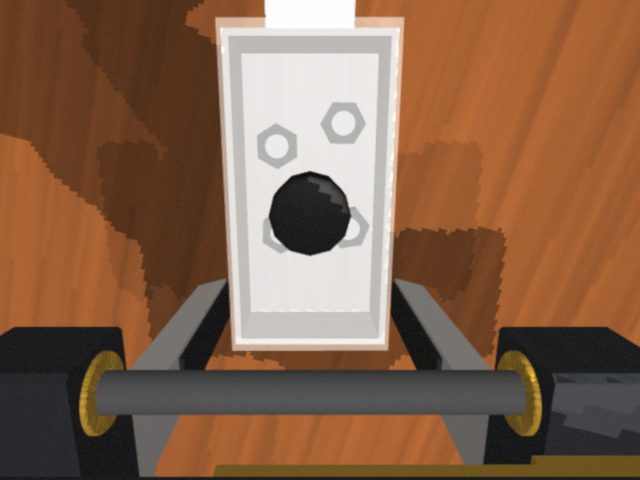

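The tin sits level again with the lid flush: its near edge is at row 348, spanning columns 232 to 388. Comparing the edge convergence with the previous view, the tin had in fact tipped about 14°, so pivoting works.

Run:
```python
from h import *
o=ctrl.observe();M=R.from_quat(o['orientation']).as_matrix()
t=lambda w:((w-o['eef_pos'])@M*100).round(2)
print(t(world('wrist',[(232,348),(388,348),(216,18),(405,18)],.040,o)),t(world('wrist',[(310,213)],.078,o)))
```

```text
[[-1.02 -3.18 -2.66]
 [-1.02  3.16 -2.66]
 [11.13 -3.17 -2.66]
 [11.14  3.17 -2.66]] [[ 5.14 -0.01 -6.46]]
```

Request:
carry_out:
  steps: "0 0 0 0 -1;0 0 0 0 -1;0 0 0 0 -1;0 0 0 0 -1;0 0 0 0 -1;0.05 0 -0.3 0 -1;0.15 0 -0.6 0 -1;0.25 0 -0.9 0 -1;0.4 0 -1.2 0 -1;0.5 0 -1.5 0 -1;0.7 0 -1.8 0 -1;0.85 0 -2.1 0 -1;1.0 0 -2.4 0 -1;1.2 0 -2.7 0 -1;1.4 0 -3.0 0 -1;1.6 0 -3.3 0 -1;1.8 0 -3.7 0 -1;1.8 0 -3.7 0 -1;1.8 0 -3.7 0 -1"
  force: 5

```text
clock: 8.35
eef_pos: [0.5706, -0.0978, 0.0507]
orientation: [0.605, 0.796, 0.0, -0.0]
contact_force: [0.3, -0.1, -1.1]
width: 0.0639
gripper_force: 5.0
```

Run:
```python
from h import *
o=ctrl.observe();print(o['contact_force'],o['wrist_torque'],o['eef_pos'],o['width'])
shot('scene','s5.png',(210,180,410,330),4)
shot('wrist','w5.png')
a=cv2.imread('pics/s5.png')[:450,:550];b=cv2.imread('pics/w5.png')[0:360,160:460]
cv2.imwrite('pics/c5.png',np.hstack([cv2.resize(a,(440,360)),b]))
```

```text
[ 0.28961769 -0.13254116 -1.09946795] [ 0.07846914 -0.00556422 -0.06474054] [ 0.57064105 -0.09782352  0.05073114] 0.06387057336775724
```

View pics/c5.png

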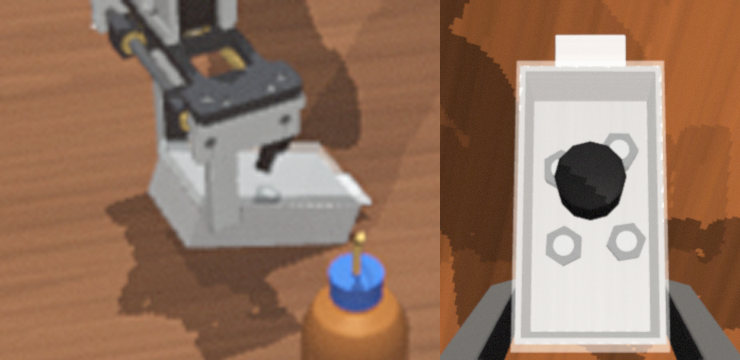

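The tin now tips about 20° about its tab edge on the bench, with the lid flush. I'll go on to about 29° and wait for the nuts.

Request:
carry_out:
  steps: "0.15 0 -0.2 0 -1;0.3 0 -0.4 0 -1;0.5 0 -0.6 0 -1;0.65 0 -0.8 0 -1;0.8 0 -1.0 0 -1;1.0 0 -1.2 0 -1;1.2 0 -1.45 0 -1;1.2 0 -1.45 0 -1;1.2 0 -1.45 0 -1;1.2 0 -1.45 0 -1;1.2 0 -1.45 0 -1;1.2 0 -1.45 0 -1;1.2 0 -1.45 0 -1;1.2 0 -1.45 0 -1;1.2 0 -1.45 0 -1;1.2 0 -1.45 0 -1"

```text
clock: 9.78
eef_pos: [0.5675, -0.0868, 0.065]
orientation: [0.606, 0.796, 0.0, 0.0]
contact_force: [0.7, 0.7, -1.1]
width: 0.0639
gripper_force: 5.0
```

Run:
```python
from h import *
o=ctrl.observe();print(o['contact_force'],o['wrist_torque'],o['eef_pos'],o['width'])
shot('scene','s6.png',(210,180,410,330),4)
shot('wrist','w6.png')
a=cv2.imread('pics/s6.png')[:450,:550];b=cv2.imread('pics/w6.png')[0:360,160:460]
cv2.imwrite('pics/c6.png',np.hstack([cv2.resize(a,(440,360)),b]))
```

```text
[ 0.71702381  0.69201857 -1.11518806] [ 0.09866443 -0.06504978 -0.0346388 ] [ 0.56746533 -0.0868223   0.06496538] 0.06393185992569489
```

View pics/c6.png

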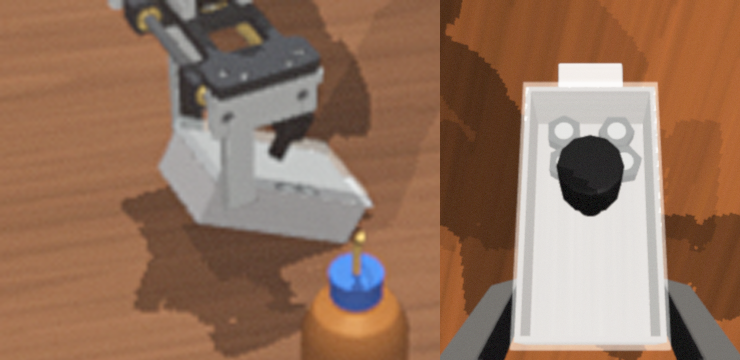

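All four nuts now lie in two rows against the tab wall, with the lid flush. I'll lower along the reverse arc and release.

Request:
carry_out:
  steps: "-0.3 0 0.3 0 -1;-0.55 0 0.6 0 -1;-0.85 0 1.0 0 -1;-1.2 0 1.4 0 -1;-1.5 0 1.85 0 -1;-1.75 0 2.25 0 -1;-2.0 0 2.7 0 -1;-2.25 0 3.15 0 -1;-2.45 0 3.6 0 -1;-2.65 0 4.1 0 -1;-2.75 0 4.4 0 -1;-2.85 0 4.7 0 -1;-2.95 0 4.95 0 -1;-3.0 0 5.15 0 -1;-3.0 0 5.2 0 -1;-3.0 0 5.2 0 -1;-3.0 0 5.2 0 -1"

```text
clock: 11.3
eef_pos: [0.5753, -0.116, 0.0135]
orientation: [0.606, 0.796, -0.0, 0.0]
contact_force: [-1.8, 1.2, 5.3]
width: 0.0641
gripper_force: 5.0
```

Request:
carry_out:
  steps: "0 0 0 0 -0.2;0 0 0 0 0.4;0 0 0 0 0.6;0 0 0 0 0.6;0 0 0 0 0.6;0 0 -1 0 0.6;0 0 -2.5 0 0.6;0 0 -5 0 0.6;0 0 -8 0 0.6;2 0 -11 0 0.6;5 0 -13 0 0.6;5 0 -13 0 0.6;5 0 -13 0 0.6"

```text
clock: 12.38
eef_pos: [0.5629, -0.0656, 0.1448]
orientation: [0.604, 0.797, 0.001, 0.001]
contact_force: [-0.3, 0.7, -0.8]
width: 0.0753
gripper_force: 0.0
```

Run:
```python
from h import *
o=shot('wrist','w7.png',(160,100,480,480),1.5);print(o['contact_force'],o['eef_pos'],R.from_quat(o['orientation']).as_matrix().round(4)[:,2])
```

```text
[-0.33273884  0.74491411 -0.76914613] [ 0.56293931 -0.06556797  0.14482729] [ 3.1e-03  9.0e-04 -1.0e+00]
```

View pics/w7.png

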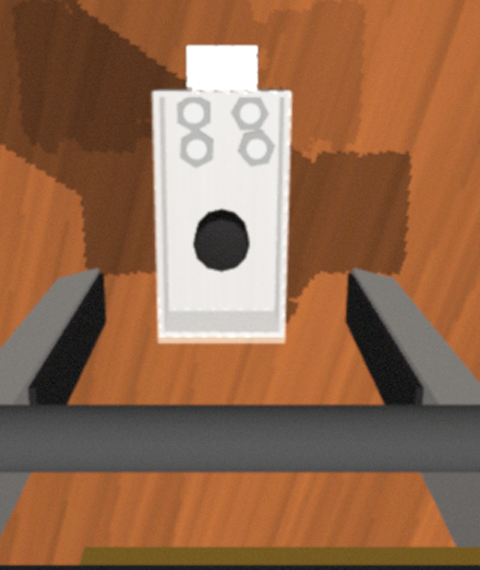

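The tin is level with the lid flush and all four nuts at the tab end. In the full frame the knob top is at about (307,260).

Run:
```python
from h import *
o=ctrl.observe();M=R.from_quat(o['orientation']).as_matrix()
t=lambda w:((w-o['eef_pos'])@M*100).round(2)
f=lambda l:[(u/1.5+160,v/1.5+100) for u,v in l]
print('knob',t(world('wrist',f([(221,240)]),.078,o)))
print('corners',t(world('wrist',f([(152,91),(292,91),(285,342),(158,342)]),.040,o)))
print('z',(o['eef_pos'][2]-.049)*100)
```

```text
knob [[ 0.09 -0.18  6.58]]
corners [[ 5.99 -3.31 10.37]
 [ 5.99  3.   10.38]
 [-6.27  2.98 10.38]
 [-6.27 -3.36 10.38]]
z 9.477668429189888
```

Request:
carry_out:
  steps: "0 -0.15 2 0 0.6;0 -0.15 4.5 0 0.6;0 -0.15 7 0 0.6;0 -0.15 8.7 0 0.6;0 -0.15 9.4 0 0.6;0 -0.15 9.5 0 0.6;0 -0.15 9.5 0 -1;0 -0.15 9.5 0 -1;0 -0.15 9.5 0 -1;0 -0.15 9.5 0 -1;0 -0.15 9.5 0 -1;0 -0.15 9.5 0 -1;0 -0.15 9.5 0 -1;0 -0.15 9.5 0 -1;0 -0.15 9.5 0 -1;0 -0.15 9.5 0 -1;0 -0.15 9.5 0 -1;0 -0.15 9.5 0 -1"
  force: 15

```text
clock: 13.93
eef_pos: [0.5608, -0.0679, 0.0481]
orientation: [0.605, 0.796, 0.0, 0.0]
contact_force: [-0.8, -0.5, 2.1]
width: 0.0235
gripper_force: 15.0
```

Request:
carry_out:
  steps: "0 0 -0.3 0 -1;0 0 -0.7 0 -1;0 0 -1.3 0 -1;0 0 -2 0 -1;0 0 -3 0 -1;0 0 -4 0 -1;0 0 -5 0 -1;0 0 -6 0 -1;0 0 -6 0 -1;0 0 -6 0 -1"

```text
clock: 14.77
eef_pos: [0.5612, -0.068, 0.1089]
orientation: [0.605, 0.796, 0.001, 0.001]
contact_force: [0.2, 0.5, -1.4]
width: 0.0233
gripper_force: 15.0
```

Run:
```python
from h import *
o=ctrl.observe();M=R.from_quat(o['orientation']).as_matrix()
print(o['eef_pos'],o['width'],o['contact_force'],((np.array([.5518,.1982,o['eef_pos'][2]])-o['eef_pos'])@M*100).round(2))
w=world('top',[(181,249),(242,233),(260,292),(199,311)],.004)
print(((w-o['eef_pos'])@M*100).round(1))
```

```text
[ 0.56117198 -0.06796217  0.10887889] 0.023337242468972733 [ 0.24555101  0.47539155 -1.44611924] [25.9  6.2 -0. ]
[[33.4 13.7 10.5]
 [18.8 13.5 10.5]
 [18.4 -1.  10.5]
 [33.  -1.4 10.5]]
```

Request:
carry_out:
  steps: "1 0.4 0 0 -1;3 1.2 0 0 -1;5.5 2.3 0 0 -1;8 3.5 0 0 -1;10.5 4.7 0 0 -1;12.5 5.6 0 0 -1;13.5 6 0 0 -1;14 6.2 0 0 -1;14 6.2 0 0 -1;14 6.2 0 0 -1"

```text
clock: 15.6
eef_pos: [0.5826, 0.0821, 0.1078]
orientation: [0.606, 0.795, -0.001, 0.0]
contact_force: [-1.5, -0.3, -0.5]
width: 0.0234
gripper_force: 15.0
```

Run:
```python
from h import *
o=shot('wrist','w8.png');print(o['contact_force'],o['eef_pos'],o['width'])
```

```text
[-1.49079859 -0.28799044 -0.50187979] [0.58264602 0.08205855 0.10775506] 0.023426038314032362
```

View pics/w8.png

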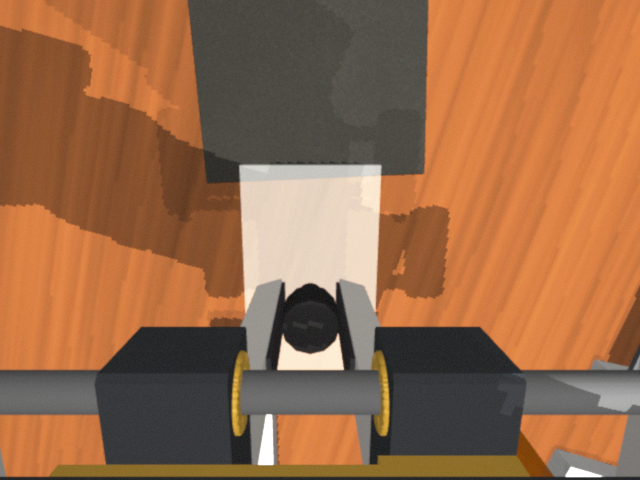

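The lid hangs level by its knob. The mat's near corners are at (208,183) and (424,172), and its side edges leave the frame at (190,0) and (428,0).

Run:
```python
from h import *
o=ctrl.observe();M=R.from_quat(o['orientation']).as_matrix()
w=world('wrist',[(208,183),(424,172),(190,0),(428,0)],.004,o);t=((w-o['eef_pos'])@M*100);print(t.round(2))
e=t[1]-t[0];L=np.hypot(*e[:2]);e=e[:2]/L;n=np.array([-e[1],e[0]]);n*=np.sign(n[0])
print('edge',L,'centre',(t[0]+t[1])[:2]/2+7.5*n,'ang',np.arctan2(-e[0],e[1]))
print('top est',((np.array([.5518,.1982,0])-o['eef_pos'])@M*100).round(2))
```

```text
[[ 4.49 -7.01 10.39]
 [ 5.24  7.74 10.38]
 [15.73 -7.46 10.38]
 [15.73  7.27 10.36]]
edge 14.766692638112406 centre [12.35407552 -0.01981424] ang -0.05105772824097396
top est [12.09  0.11 10.77]
```

Request:
carry_out:
  steps: "2 0 0 -0.02 -1;4.5 0 0 -0.05 -1;7 0 0 -0.05 -1;9.5 0 0 -0.05 -1;11.3 0 0 -0.05 -1;12.3 0 0.5 -0.05 -1;12.3 0 2 -0.05 -1;12.3 0 4 -0.05 -1;12.3 0 5.5 -0.05 -1;12.3 0 7 -0.05 -1;12.3 0 7.8 -0.05 -1;12.3 0 8.3 -0.05 -1;12.3 0 8.6 -0.05 -1;12.3 0 8.7 -0.05 -1;12.3 0 8.75 -0.05 -1;12.3 0 8.75 -0.05 -1;12.3 0 8.75 -0.05 -1"

```text
clock: 17.07
eef_pos: [0.5506, 0.2022, 0.0211]
orientation: [0.585, 0.811, 0.0, 0.0]
contact_force: [0.3, 0.8, -0.5]
width: 0.0235
gripper_force: 15.0
```

Request:
carry_out:
  steps: "0 0 0.05 0 -1;0 0 0.1 0 -1;0 0 0.1 0 -1;0 0 0.1 0 -1"

```text
clock: 17.4
eef_pos: [0.5505, 0.2022, 0.0201]
orientation: [0.585, 0.811, 0.0, 0.0]
contact_force: [-1.4, -0.1, 6.0]
width: 0.0236
gripper_force: 15.0
```

In contact; I'll release slowly and retreat.

Request:
carry_out:
  steps: "0 0 0 0 -0.4;0 0 0 0 -0.2;0 0 0 0 0.2;0 0 0 0 0.3;0 0 0 0 0.3;0 0 -1 0 0.3;0 0 -3 0 0.3;0 0 -6 0 0.3;0 0 -10 0 0.3;0 0 -14 0 0.3;0 0 -16 0 0.3;-5 0 -16 0 0.3;-9 0 -16 0 0.3;-9 0 -16 0 0.3;-9 0 -16 0 0.3"

```text
clock: 18.65
eef_pos: [0.5796, 0.1118, 0.1807]
orientation: [0.588, 0.809, -0.0, 0.001]
contact_force: [-0.6, 0.9, -0.0]
width: 0.0615
gripper_force: 0.0
```

Run:
```python
from h import *
o=shot('wrist','w9.png');shot('scene','s9.png',(100,170,520,340),1)
a=cv2.imread('pics/w9.png');b=cv2.imread('pics/s9.png')
cv2.imwrite('pics/c9.png',np.vstack([cv2.resize(a,(480,360)),cv2.resize(b,(480,194))]));print(o['contact_force'])
```

```text
[-0.60601292  0.94547546 -0.03573839]
```

View pics/c9.png

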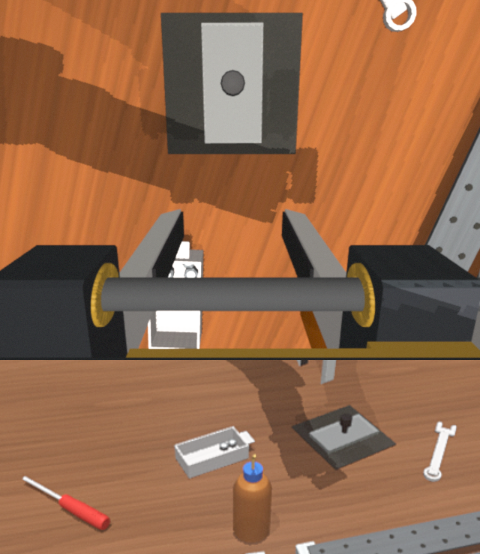

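The lid lies centred on the mat, knob up. The tin is level with the nuts at the tab end, and the other objects are undisturbed.

```bash
python3 -c "
from workcell import order
print(order.finish_job())"
```

```text
the job is handed in; nothing more can be done
None
```

The job is done and handed in: all four nuts are gathered at the tab end, the tin is level on the bench, and the lid lies knob up in the middle of the mat, with the oil bottle, spanner and screwdriver left alone; the first, firmer grip lifted the tin briefly without moving the nuts, so I set it down and regripped before tipping it.

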